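# Cover the pot that holds the egg

## Robot

A 7-joint arm with a two-finger parallel gripper is mounted at the origin on a cart in front of the work surface, level with it; the furniture and walls round the work are solid. World frame = base frame: x ahead of the robot, y to its left, z up, the work surface at z = 0. Lengths are in m, angles in rad, forces in N, time in s.
With the tool pointing down it reaches from about 0.4 to 0.9 m from the base axis. Payload 5.5 kg.
Tool frame: the origin (TCP) lies midway between the tips of the shut fingers; the grasp point (between the pads) lies 19 mm behind it; z points along the fingers, y is the line along which they close (so a half turn about z gives the same grasp; the last joint's range is limited). The gripper opens to 85 mm and grips with 20 to 120 N. Pads are 22 mm wide; open, the fingers measure 114 mm over their backs; the gripper's body (76 mm by 85 mm) begins 54 mm behind the grasp point. The pads swing forward as they close: fully open they stand 13 mm farther back than shut.
Start: joints at [-0.98, 0.501, -0.427, 1.55, 0.221, 1.138, -0.21], TCP at [0.209, 0.615, 0.231] pointing down, gripper open.
Joint ranges: [-2.88, 2.88], [-0.31, 2.03], [-1.54, 1.56], [0.2, 2.42], [-1.41, 4.55], [0.19, 2.02], [-2.57, 2.57]. Speed limits (rad/s): [2.57, 2.57, 3.14, 3.14, 3.14, 3.14, 3.14].

## Interface

Orientations are given as a 3x3 rotation matrix whose columns are the frame's x, y, z axes.
In Python, from bench import robot, cams gives the robot as it stands.
- The arm moves only by the tool carry_out, never from a script. Its argument "motion" is a list that holds one entry, the list of rows, each a list of 5 numbers: the shift along the tool's x, y, z in mm, then the turn about the tool's z in rad, then the finger opening in mm, from 0 to 85.4. In form: [[[x, y, z, twist, grip], ...]]. A call has exactly 5 rows; each row shifts and turns the commanded pose from where the row before left it, along the tool's axes as they then stand; what a row does not reach is not made up. A row lasts 1/10 s, in which the tool goes at most 50 mm and 8.59 degrees, less where a joint would pass 70% of its speed; a pose out of reach is approached as far as the arm can. A call is refused whole if a number of a shift passes 50 or a number of a turn 0.15, either way. A call with a gripper value outside its range is refused whole. The fingers move at their own pace and stop on an object; the grip force is fixed at half the most. Time passes only in rows, so rows that do not move let the fingers close, or fill a call up. It gives the time, the measured TCP pose, the force, the opening and the grip force at its end, in the units of the state.
- robot.get_state(): the state, without advancing time (a new reading comes with each control period).
- cams.capture(name): name is "scene" or "side" or "wrist"; returns a dict with "pixels" (420x560x3 uint8, blue, green, red), "fx", "fy", "cx", "cy" (pixels), "world_to_cam" (4x4, takes a point from world to camera coordinates). Camera axes: x right, y down, z forward; pixel columns grow to the right and rows downward; lengths in m; the calibration is good to about 2 mm. A picture is of the moment at which its call begins. There is no depth.
- robot.job_done(): hands the job in; it is judged then, once.
The state is a dict: "t": time; "q": joint angles; "dq": joint speeds; "tau": joint torques, N m; "position": TCP position; "tool_rot": TCP orientation; "ft_force": force on the tool from outside, world axes, zero at the start; "moment": the same for the moment, N m; "width": finger opening in m; "grip_force": force on a finger pad.
Only numpy, scipy, OpenCV 4.12 (cv2) and the standard library are available. Lean on these libraries where they do the work, as an engineer would, in place of code of your own. Each camera call takes 0.05 s, during which the arm holds its last target. There are 200 camera calls.

## Task

Take the blue lid out of its wooden stand, lay it flat on the worktop with its knob up and let go of it. Then pick it up again and set it gently on the white pot that holds the egg, so that it sits fully home and level on the rim. Leave both pots and the egg tray where they stand.

Things in the scene. Friction and masses are not known exactly. Their poses are not given: they have to be found in the camera images.
- lid: Loose blue round lid, 90 g, on edge in its stand. Origin: centre of underside; z axis out through the knob. Along z from 0: step 75 mm across to z 6 mm (fits in the pot's mouth), flange 92 mm across to 11 (rests on the rim), neck 14 mm across to 19, black cylindrical knob 22 mm across to 35 mm. On edge: axis within 5 degrees of level, centre 63 mm high. Laid flat: on its step, origin at z = 0.
- lid_stand: Fixed wooden stand, base 110 (own x) x 90 (own y) x 12 mm, origin at the centre of its underside. Two cheeks, 10 mm thick, 100 mm long along x, 46 mm high, with a 13 mm slot between them in the x-z plane. The lid stands in the slot on two brass bars, its upper half free, its knob pointing to the stand's -y over the cheek.
- pot_egg: Loose white round pot, 0.5 kg, with a blue-green egg on a wooden foot fixed inside; the pot to be covered. 85 mm high, rim 88 mm across outside, mouth 80 mm; the egg ends 16 mm below the rim. Origin: centre of the underside, z up. The two pots may stand in either place. With the lid home, the lid's origin is 79 mm above the pot's.
- pot_empty: Loose white round pot, the same in shape and size but empty. Origin: centre of the underside.
- egg_tray: Loose open white card tray with four eggs, 100 x 100 x 40 mm, a bystander farther back. Origin: centre of the underside.

How it is judged:
By the outcome, as a careful person would: the job done as asked, in the order asked, and still so for the second after the job is handed in, with the robot touching nothing.
It also fails if it takes over 51 s, if anything falls off the work surface, if the arm or the gripper's body presses on something with over 40 N, if the wrist force passes 120 N, or if a joint passes its speed limit or range.

## Working session

There is one attempt and no reset: what is moved stays moved. The work goes in short steps, Python scripts to look and compute and a tool call to move; the robot and the scene stay as the last step left them, time stands still between calls to the robot, and variables do not carry over. Pictures are saved under pics/ and viewed, at most 10 in all, crops included, and the job is handed in when it is done.

Besides the shell and the picture viewer there is one more tool, called after "Emit:" in YAML: its name, and indented under it one key for each argument. carry_out: Moves the arm, as the interface text tells. Its arguments: {"type":"object","properties":{"motion":{"type":"array"}},"required":["motion"]}

```bash
ls; mkdir -p pics; python3 - <<'E'
from bench import robot,cams
import cv2,numpy as np
s=robot.get_state();print(s['t'],s['position'],s['tool_rot'],s['width'])
ims=[]
for n in ['scene','side','wrist']:
    c=cams.capture(n);cv2.imwrite(f'pics/{n}0.png',c['pixels'])
    print(n,c['fx'],c['fy'],c['cx'],c['cy'],np.round(c['world_to_cam'],4).tolist())
E
```

```text
pics
0.0 [0.20910154 0.61474474 0.23028632] [[-9.46758125e-01  3.21944996e-01 -6.86495985e-04]
 [ 3.21945716e-01  9.46756523e-01 -1.74395616e-03]
 [ 8.84865925e-05 -1.87211911e-03 -9.99998244e-01]] 0.0857492594010284
scene 516.5325822937123 516.5325822937123 277.31246688745927 209.98503210636562 [[-0.4444, -0.8958, 0.0111, 0.2572], [-0.4514, 0.2132, -0.8665, 0.3266], [0.7738, -0.3901, -0.4991, 0.9944], [0.0, 0.0, 0.0, 1.0]]
side 476.7552353305425 476.7552353305425 288.23366160111186 208.18780244960152 [[-0.9994, 0.0352, 0.0063, 0.5929], [0.0123, 0.5052, -0.8629, 0.0545], [-0.0335, -0.8623, -0.5053, 1.2043], [0.0, 0.0, 0.0, 1.0]]
wrist 315.96133425632524 315.96133425632524 277.81626272779124 213.86559414627692 [[0.3218, 0.9468, -0.003, -0.6494], [0.9063, -0.3071, 0.2902, -0.04], [0.2738, -0.0961, -0.957, 0.3796], [0.0, 0.0, 0.0, 1.0]]
```

View pics/scene0.png

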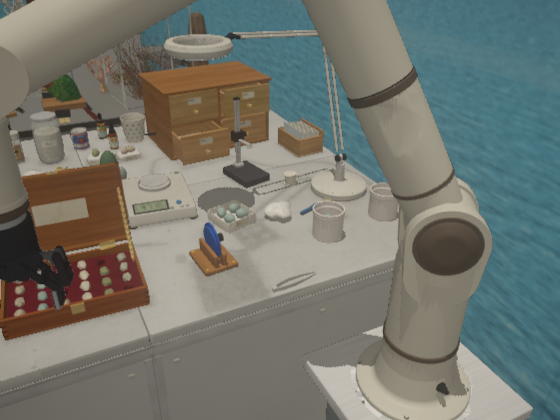

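View pics/side0.png

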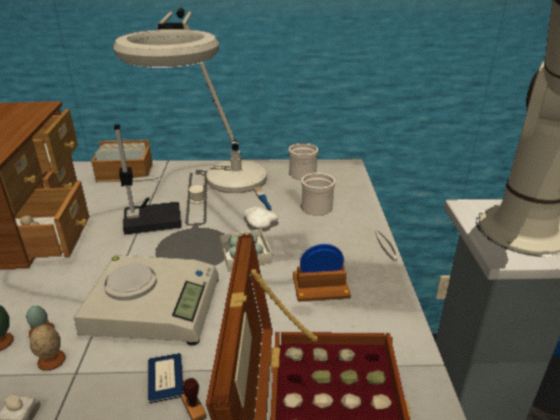

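The scene view shows the lid at about (212,238) in its stand (213,258), with pots at (328,222) and (383,200). In the side view the lid is at (322,260), with pots at (318,193) and (303,160). I'll zoom in for detail.

```bash
cat > h.py <<'E'
from bench import robot,cams
import cv2,numpy as np
def cap(n,f=None):
    c=cams.capture(n)
    if f: cv2.imwrite(f'pics/{f}.png',c['pixels'])
    c['K']=np.array([[c['fx'],0,c['cx']],[0,c['fy'],c['cy']],[0,0,1]]); c['P']=c['K']@c['world_to_cam'][:3]; return c
def tri(c1,p1,c2,p2):
    X=cv2.triangulatePoints(c1['P'],c2['P'],np.float64(p1).reshape(2,1),np.float64(p2).reshape(2,1)); return (X[:3]/X[3]).ravel()
def proj(c,X):
    p=np.atleast_2d(X)@c['P'][:,:3].T+c['P'][:,3]; return p[:,:2]/p[:,2:]
def onz(c,p,z):
    M=np.c_[c['P'][:,0],c['P'][:,1],c['P'][:,2]*z+c['P'][:,3]]
    X=np.linalg.solve(M,[p[0],p[1],1]); return np.r_[X[:2]/X[2],z]
def tool(dx):  # world vector -> tool axes, mm
    return np.round(robot.get_state()['tool_rot'].T@np.asarray(dx)*1000,1)
E
python3 - <<'E'
from h import *
a=cap('scene');b=cap('side')
for n,p,q in [('lid',(212,238),(322,260)),('potA',(328,222),(318,193)),('potB',(383,200),(303,160))]: print(n,tri(a,p,b,q).round(3))
A=a['pixels'][175:300,175:415];B=b['pixels'][140:305,225:355]
cv2.imwrite('pics/z1.png',cv2.resize(A,None,fx=3.3,fy=3.3,interpolation=cv2.INTER_CUBIC))
cv2.imwrite('pics/z2.png',cv2.resize(B,None,fx=3.6,fy=3.6,interpolation=cv2.INTER_CUBIC))
E
```

```text
lid [0.532 0.206 0.069]
potA [ 0.51  -0.12   0.045]
potB [ 0.538 -0.324  0.05 ]
```

View pics/z1.png

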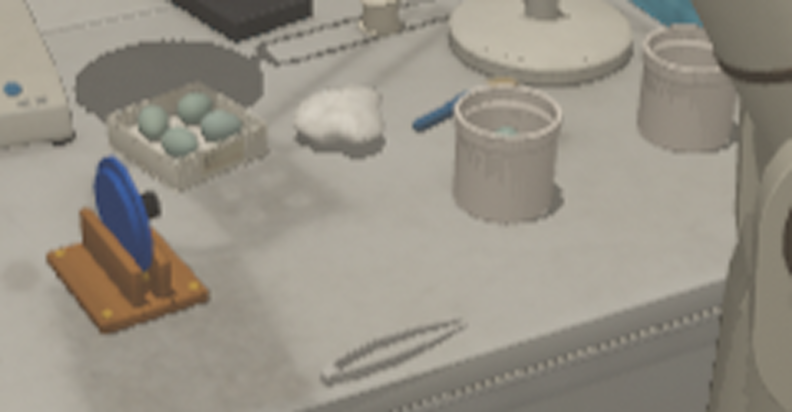

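View pics/z2.png

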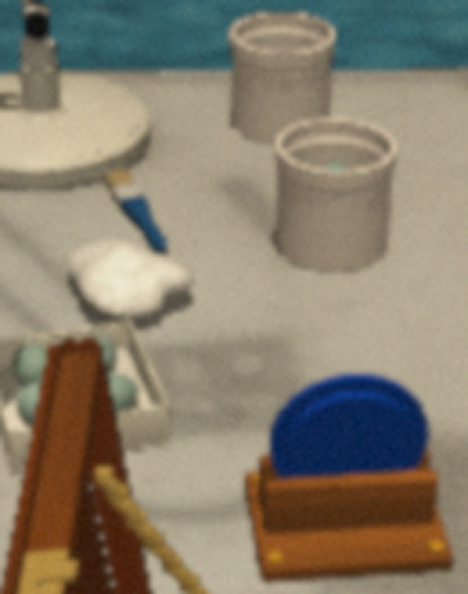

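```bash
python3 - <<'E'
from h import *
s=robot.get_state();R=s['tool_rot']
a=cap('scene');b=cap('side');w=cap('wrist')
print('box lid',tri(a,(118,165),b,(248,240)).round(3),'box corner',tri(a,(147,290),b,(398,336)).round(3))
W=w['world_to_cam'];C=-W[:3,:3].T@W[:3,3]
print('cam in tool mm',(R.T@(C-s['position'])*1000).round(1),'cam axes in tool',(R.T@W[:3,:3].T).round(3).tolist())
# stand base corners (z=12mm): scene crop->px, side
S=lambda u,v:(175+u/3.3,175+v/3.3)
D=lambda u,v:(225+u/3.6,140+v/3.6)
for n,p,z in [('sc left',S(46,258),.012),('sc front',S(106,322),.012),('sc right',S(209,293),.012)]: print(n,onz(a,p,z).round(4))
for n,p,z in [('sd fl',D(265,568),.012),('sd fr',D(451,560),.012),('sd bl',D(247,478),.012)]: print(n,onz(b,p,z).round(4))
print('knob sc',[onz(a,S(153,205),z).round(4).tolist() for z in (.06,.063)])
for n,c in (('sc',a),('sd',b)):
    h=cv2.cvtColor(c['pixels'],cv2.COLOR_BGR2HSV);m=cv2.inRange(h,(110,130,40),(128,255,255))
    k,l,st,ce=cv2.connectedComponentsWithStats(m);print(n,[(st[i].tolist(),ce[i].round(1).tolist()) for i in range(1,k) if st[i,4]>60])
E
```

```text
box lid [0.67  0.386 0.245] box corner [0.42  0.401 0.052]
cam in tool mm [  72.1    1.  -142.9] cam axes in tool [[0.0, -0.957, -0.29], [1.0, 0.0, -0.001], [0.001, -0.29, 0.957]]
sc left [0.5747 0.2567 0.012 ]
sc front [0.4761 0.2425 0.012 ]
sc right [0.477  0.1597 0.012 ]
sd fl [0.5814 0.2551 0.012 ]
sd fr [0.4765 0.2513 0.012 ]
sd bl [0.5879 0.1741 0.012 ]
knob sc [[0.54, 0.1787, 0.06], [0.5356, 0.1802, 0.063]]
sc [([206, 223, 13, 22, 89], [212.9, 233.4])]
sd [([302, 244, 24, 13, 75], [315.6, 249.8])]
```

The box lid's top edge is at z≈0.245 at (0.67,0.386), and the straight path to the stand stays clear of it. The egg pot is the nearer one, since blue-green shows in its mouth. Moving to hover over the stand.

Emit:
carry_out:
  motion:
    - [[-29.2, -19.3, -2, 0, 85], [-29.2, -19.3, -2, 0, 85], [-29.2, -19.3, -2, 0, 85], [-29.2, -19.3, -2, 0, 85], [-29.2, -19.3, -2, 0, 85]]

```text
t: 0.9
position: [0.3172, 0.4759, 0.2415]
tool_rot: [[-0.947, 0.322, 0.0], [0.322, 0.947, 0.0], [-0.0, 0.0, -1.0]]
ft_force: [1.1, 0.1, -0.6]
width: 0.0846
grip_force: 0.0
```

Emit:
carry_out:
  motion:
    - [[-29.2, -19.3, -1, 0, 85], [-29.2, -19.3, -1, 0, 85], [-29.2, -19.3, -1, 0, 85], [-29.2, -19.3, -1, 0, 85], [-29.2, -19.3, -1, 0, 85]]

```text
t: 1.4
position: [0.4243, 0.3375, 0.2466]
tool_rot: [[-0.947, 0.322, 0.0], [0.322, 0.947, 0.0], [-0.0, 0.0, -1.0]]
ft_force: [0.8, 0.7, 0.1]
width: 0.0847
grip_force: 0.0
```

Emit:
carry_out:
  motion:
    - [[-29.2, -19.3, -1, 0, 85], [-29.2, -19.3, -1, 0, 85], [-29.2, -19.3, -1, 0, 85], [-29.2, -19.3, -1, 0, 85], [-29.2, -19.3, -1, 0, 85]]

```text
t: 1.9
position: [0.5315, 0.1991, 0.2516]
tool_rot: [[-0.947, 0.322, 0.0], [0.322, 0.947, 0.0], [-0.0, 0.0, -1.0]]
ft_force: [0.2, 0.5, -0.5]
width: 0.0847
grip_force: 0.0
```

Emit:
carry_out:
  motion:
    - [[0, 0, 0, 0.12, 85], [0, 0, 0, 0.12, 85], [0, 0, 0, 0.12, 85], [0, 0, 0, 0.12, 85], [0, 0, 0, 0.12, 85]]

```text
t: 2.4
position: [0.5307, 0.2004, 0.2514]
tool_rot: [[-0.596, 0.803, 0.0], [0.803, 0.596, 0.0], [0.0, 0.0, -1.0]]
ft_force: [-0.5, -0.0, 0.2]
width: 0.0848
grip_force: 0.0
```

Emit:
carry_out:
  motion:
    - [[0, 0, 0, 0.13, 50], [0, 0, 0, 0.13, 50], [0, 0, 0, 0.13, 50], [0, 0, 0, 0.13, 50], [0, 0, 0, 0.13, 50]]

```text
t: 2.9
position: [0.5306, 0.2004, 0.2514]
tool_rot: [[0.012, 1.0, 0.0], [1.0, -0.012, 0.0], [0.0, 0.0, -1.0]]
ft_force: [-0.3, 0.9, 0.5]
width: 0.05
grip_force: 0.0
```

```bash
python3 - <<'E'
from h import *
s=robot.get_state();print(s['t'],s['position'],s['tool_rot'].round(3).tolist(),s['q'].round(2),s['width'],s['ft_force'])
w=cap('wrist');cv2.imwrite('pics/w1.png',cv2.resize(w['pixels'],None,fx=1.42,fy=1.42))
np.savez('w1.npz',P=w['P'])
E
```

```text
2.9 [0.53064841 0.20041885 0.25137906] [[0.012, 1.0, 0.0], [1.0, -0.012, 0.0], [0.0, 0.0, -1.0]] [-0.38  0.3  -0.04  1.75  0.01  1.09 -0.43] 0.05001186329348226 [-0.29081931  0.89857424  0.4719694 ]
```

View pics/w1.png

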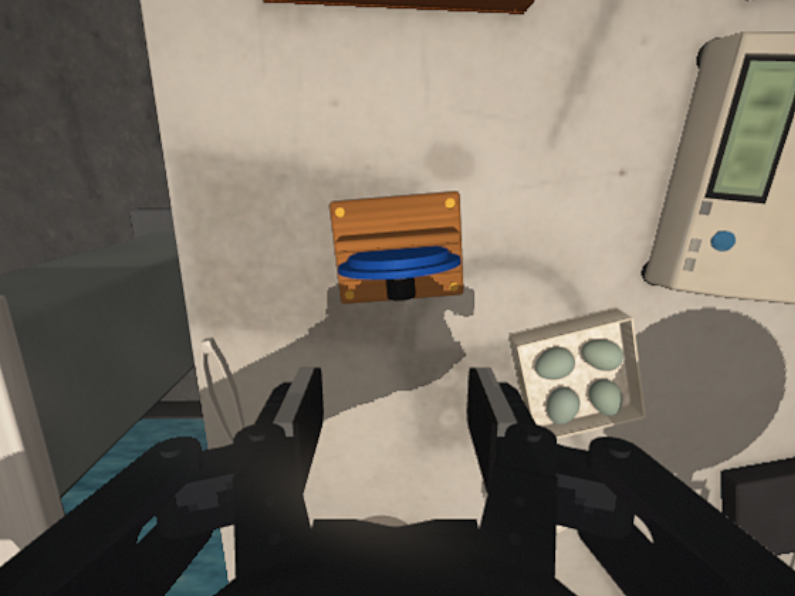

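The wrist view shows the stand upright with base corners at (331,203), (459,192), (464,294) and (340,303). The blue flange ends are at (338,268) and (461,261), and the knob is at (401,288), all in the enlarged picture (1.42x).

```bash
python3 - <<'E'
from h import *
w={'P':np.load('w1.npz')['P']};a=cap('scene');b=cap('side')
k=1.42
for p in [(331,203),(459,192),(464,294),(340,303)]: print('base',onz(w,np.array(p)/k,.012).round(4))
for p in [(338,269),(461,262)]: print('rim',onz(w,np.array(p)/k,.063).round(4))
for p in [(387,290),(414,288)]: print('knob side',onz(w,np.array(p)/k,.063).round(4))
print('knob end',onz(w,np.array((401,299))/k,.063).round(4))
print('knob tri',tri(a,(175+153/3.3,175+205/3.3),w,(401/k,291/k)).round(4))
print('lid top tri w-side',tri(b,(225+350/3.6,140+374/3.6),w,(399/k,247/k)).round(4))
print('pot',*[x.round(4) for x in (tri(a,(328.5,202+5),b,(318,182)),)])
E
```

```text
base [0.4803 0.2466 0.012 ]
base [0.5867 0.2542 0.012 ]
base [0.5937 0.1665 0.012 ]
base [0.4837 0.1595 0.012 ]
rim [0.4901 0.2017 0.063 ]
rim [0.5826 0.2059 0.063 ]
knob side [0.5268 0.1848 0.063 ]
knob side [0.5474 0.1862 0.063 ]
knob end [0.5374 0.1775 0.063 ]
knob tri [0.537  0.1808 0.0618]
lid top tri w-side [0.5359 0.2282 0.124 ]
pot [ 0.513  -0.1193  0.0852]
```

Emit:
carry_out:
  motion:
    - [[0, 0, 0, -0.07, 45], [-17.8, 5.9, 0, 0, 45], [0, 0, 45, 0, 45], [0, 0, 45, 0, 45], [0, 0, 40, 0, 45]]

```text
t: 3.55
position: [0.5377, 0.1827, 0.12]
tool_rot: [[-0.066, 0.998, 0.0], [0.998, 0.066, 0.0], [0.0, 0.001, -1.0]]
ft_force: [0.7, 1.1, 0.3]
width: 0.045
grip_force: 0.0
```

```bash
python3 - <<'E'
from h import *
s=robot.get_state();print(s['t'],s['position'],s['tool_rot'].round(3).tolist())
w=cap('wrist','w2');np.savez('w2.npz',P=w['P'])
E
```

```text
3.55 [0.53765908 0.18273693 0.1199721 ] [[-0.066, 0.998, 0.0], [0.998, 0.066, 0.0], [0.0, 0.001, -1.0]]
```

View pics/w2.png

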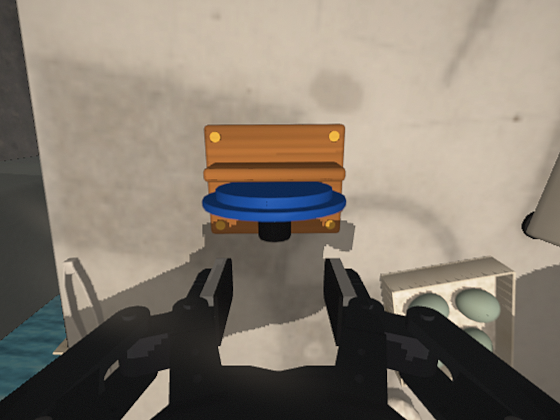

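The view shows the stand square with the tool. The knob is at (275,232), centred between the fingers, and the flange ends are at (203,202) and (347,202).

```bash
python3 - <<'E'
from h import *
w={'P':np.load('w2.npz')['P']};w1={'P':np.load('w1.npz')['P']}
k=1.42
print('rims tri',tri(w,(203,202),w1,(338/k,269/k)).round(4),tri(w,(347,202),w1,(461/k,262/k)).round(4))
print('knob end tri',tri(w,(275,240),w1,(401/k,299/k)).round(4))
for p in [(203,202),(347,202)]: print(onz(w,p,.063).round(4))
for p in [(259,232),(291,232),(275,240)]: print('knob',onz(w,p,.063).round(4),onz(w,p,.055).round(4))
E
```

```text
rims tri [0.4913 0.2033 0.071 ] [0.5826 0.207  0.0649]
knob end tri [0.5377 0.1777 0.0635]
[0.4895 0.2009 0.063 ]
[0.5833 0.2072 0.063 ]
knob [0.527  0.1826 0.063 ] [0.5267 0.1796 0.055 ]
knob [0.5485 0.184  0.063 ] [0.549  0.1811 0.055 ]
knob [0.5381 0.1775 0.063 ] [0.5382 0.1743 0.055 ]
```

Emit:
carry_out:
  motion:
    - [[0, 0, 25, 0, 45], [0, 0, 25, 0, 45], [0, 0, 15, 0, 45], [0, 0, 8, 0, 45], [0, 0, 0, 0, 45]]

```text
t: 4.1
position: [0.5374, 0.1828, 0.048]
tool_rot: [[-0.064, 0.998, -0.001], [0.998, 0.064, -0.0], [-0.0, -0.001, -1.0]]
ft_force: [0.6, -0.6, -0.1]
width: 0.0449
grip_force: 0.0
```

Emit:
carry_out:
  motion:
    - [[0, 0, 0, 0, 30], [0, 0, 0, 0, 20], [0, 0, 0, 0, 10], [0, 0, 0, 0, 10], [0, 0, 0, 0, 10]]

```text
t: 4.6
position: [0.5383, 0.1828, 0.0493]
tool_rot: [[-0.063, 0.998, 0.001], [0.998, 0.063, 0.0], [0.0, 0.001, -1.0]]
ft_force: [-2.2, -1.8, 6.8]
width: 0.0198
grip_force: 58.7
```

```bash
python3 - <<'E'
from h import *
w=cap('wrist','w3')
E
```

```text
(no output)
```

View pics/w3.png

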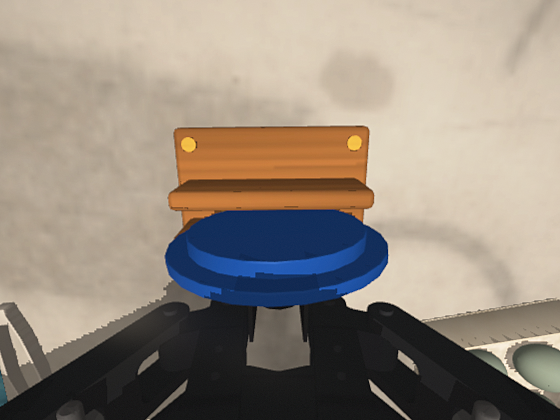

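The image shows the lid seen from above, gripped at the knob. But the opening is 19.8 mm, less than the 22 mm knob, so the pads may be too high on it. I'll reopen, go down a little and regrip.

Emit:
carry_out:
  motion:
    - [[0, 0, 0, 0, 32], [0, 0, 0, 0, 32], [0, 0, 2, 0, 32], [0, 0, 2, 0, 32], [0, 0, 0, 0, 32]]

```text
t: 5.15
position: [0.538, 0.1831, 0.0449]
tool_rot: [[-0.063, 0.998, 0.0], [0.998, 0.063, 0.0], [0.0, 0.0, -1.0]]
ft_force: [-1.6, -0.4, 8.2]
width: 0.0321
grip_force: 4.0
```

Emit:
carry_out:
  motion:
    - [[0, 0, 0, 0, 26], [0, 0, 0, 0, 24], [0, 0, 0, 0, 10], [0, 0, 0, 0, 10], [0, 0, 0, 0, 10]]

```text
t: 5.65
position: [0.5377, 0.1818, 0.0448]
tool_rot: [[-0.062, 0.998, -0.0], [0.998, 0.062, -0.001], [-0.001, -0.0, -1.0]]
ft_force: [-2.5, -3.3, 7.8]
width: 0.0198
grip_force: 59.5
```

The opening is 19.8 mm again at a different height, so that is pad give and the grasp is on the diameter. To turn the lid knob-up I'll use the stand's +y cheek as a stop and let the knob pivot between the pads. For that the fingertips must clear the flange, so I'll regrip 6 mm higher and 5 mm farther out.

Emit:
carry_out:
  motion:
    - [[0, 0, 0, 0, 32], [0, 0, 0, 0, 32], [-3, 0, -3, 0, 32], [-2, 0, -3, 0, 32], [0, 0, 0, 0, 32]]

```text
t: 6.15
position: [0.538, 0.1779, 0.0505]
tool_rot: [[-0.063, 0.998, -0.0], [0.998, 0.063, 0.0], [0.0, -0.0, -1.0]]
ft_force: [-0.7, -0.2, 0.8]
width: 0.0319
grip_force: 0.0
```

Emit:
carry_out:
  motion:
    - [[0, 0, 0, 0, 26], [0, 0, 0, 0, 22], [0, 0, 0, 0, 10], [0, 0, 0, 0, 10], [0, 0, 0, 0, 10]]

```text
t: 6.65
position: [0.5375, 0.1779, 0.0501]
tool_rot: [[-0.063, 0.998, -0.001], [0.998, 0.063, -0.0], [-0.0, -0.001, -1.0]]
ft_force: [-2.7, -0.3, 1.0]
width: 0.0194
grip_force: 58.5
```

Now lift 23 mm and look.

Emit:
carry_out:
  motion:
    - [[0, 0, -5, 0, 10], [0, 0, -6, 0, 10], [0, 0, -6, 0, 10], [0, 0, -6, 0, 10], [0, 0, 0, 0, 10]]

```text
t: 7.15
position: [0.5391, 0.1782, 0.0746]
tool_rot: [[-0.063, 0.998, 0.002], [0.998, 0.063, 0.001], [0.001, 0.002, -1.0]]
ft_force: [0.7, 0.5, -0.7]
width: 0.0193
grip_force: 58.6
```

```bash
python3 - <<'E'
from h import *
w=cap('wrist')['pixels'][100:340,130:430];b=cap('side')['pixels'][220:310,270:370];a=cap('scene')['pixels'][195:285,165:265]
r=lambda i,h:cv2.resize(i,(int(i.shape[1]*h/i.shape[0]),h),interpolation=cv2.INTER_CUBIC)
cv2.imwrite('pics/m1.png',np.hstack([r(w,220),r(b,220),r(a,220)]))
E
```

```text
(no output)
```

View pics/m1.png

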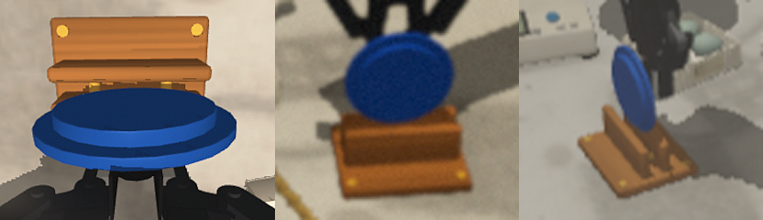

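The lid is held upright, its lower rim still about 5 mm inside the slot. Starting the tilt against the cheek.

Emit:
carry_out:
  motion:
    - [[6, 0, 2, 0, 10], [5, 0, -1, 0, 10], [5, 0, -2, 0, 10], [6, 0, -1, 0, 10], [0, 0, 0, 0, 10]]

```text
t: 7.8
position: [0.5363, 0.197, 0.0752]
tool_rot: [[-0.062, 0.998, -0.002], [0.998, 0.062, -0.005], [-0.005, -0.002, -1.0]]
ft_force: [-1.4, -8.2, 4.2]
width: 0.0197
grip_force: 64.8
```

Emit:
carry_out:
  motion:
    - [[5, 0, 0, 0, 10], [5, 0, 0, 0, 10], [5, 0, 1, 0, 10], [0, 0, 0, 0, 10], [0, 0, 0, 0, 10]]

```text
t: 8.3
position: [0.5371, 0.2118, 0.0758]
tool_rot: [[-0.061, 0.998, 0.001], [0.998, 0.061, -0.004], [-0.004, 0.001, -1.0]]
ft_force: [-1.5, -8.2, 12.8]
width: 0.0194
grip_force: 74.8
```

```bash
python3 - <<'E'
from h import *
w=cap('wrist')['pixels'][100:340,130:430];b=cap('side')['pixels'][220:310,270:370];a=cap('scene')['pixels'][195:285,165:265]
r=lambda i,h:cv2.resize(i,(int(i.shape[1]*h/i.shape[0]),h),interpolation=cv2.INTER_CUBIC)
cv2.imwrite('pics/m2.png',np.hstack([r(w,220),r(b,220),r(a,220)]))
E
```

```text
(no output)
```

View pics/m2.png

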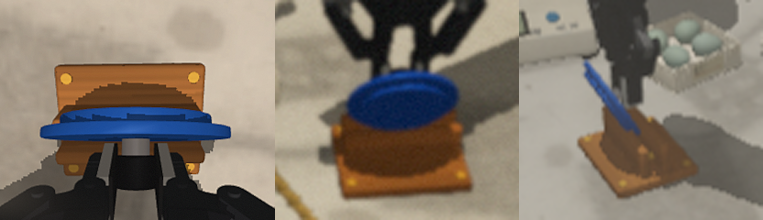

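It works: the lid has turned to about 45° (the scene part shows it leaning over the cheek), with small forces. Continuing along the arc.

Emit:
carry_out:
  motion:
    - [[5, 0, 1, 0, 10], [5, 0, 1, 0, 10], [4, 0, 2, 0, 10], [4, 0, 3, 0, 10], [0, 0, 0, 0, 10]]

```text
t: 8.95
position: [0.5398, 0.2238, 0.0727]
tool_rot: [[-0.057, 0.998, 0.006], [0.998, 0.057, -0.01], [-0.01, 0.005, -1.0]]
ft_force: [-4.7, -23.3, 42.1]
width: 0.0196
grip_force: 127.1
```

Emit:
carry_out:
  motion:
    - [[4, 0, 3, 0, 10], [3, 0, 2, 0, 10], [2, 0, 2, 0, 10], [0, 0, 0, 0, 10], [0, 0, 0, 0, 10]]

```text
t: 9.45
position: [0.5384, 0.2412, 0.0634]
tool_rot: [[-0.062, 0.998, 0.008], [0.998, 0.062, 0.0], [0.0, 0.008, -1.0]]
ft_force: [3.0, -4.5, 14.4]
width: 0.0195
grip_force: 75.7
```

```bash
cat > lid.py <<'E'
from h import *
from scipy.optimize import least_squares
# fit lid pose (centre of underside, tilt vector) to blue mask edges by silhouette IoU-ish: compare mask moments/extents
def mask(c):
    m=cv2.inRange(cv2.cvtColor(c['pixels'],cv2.COLOR_BGR2HSV),(105,140,30),(130,255,255))
    k,l,st,ce=cv2.connectedComponentsWithStats(m); i=1+np.argmax(st[1:,4]); return (l==i).astype(np.uint8)
t=np.linspace(0,2*np.pi,72,endpoint=False)
def rim(p,z,r):
    n=np.array([p[3],p[4],1.]);n/=np.linalg.norm(n)
    u=np.cross([0,1,0],n);u/=np.linalg.norm(u);v=np.cross(n,u)
    return p[:3]+n*z+r*(np.cos(t)[:,None]*u+np.sin(t)[:,None]*v)
def hull(c,p):
    q=np.vstack([proj(c,rim(p,z,r)) for z,r in((.006,.046),(.011,.046),(0,.0375))]).astype(np.float32)
    return cv2.convexHull(q)[:,0]
def support(h,d): return (h@d.T).max(0)
a=np.linspace(0,2*np.pi,36,endpoint=False);D=np.c_[np.cos(a),np.sin(a)]
def fit(cs,p0,dirs=None):
    obs=[support(np.argwhere(mask(c))[:,::-1].astype(float),D) for c in cs]
    f=lambda p:np.concatenate([support(hull(c,p),D)-o-.3 for c,o in zip(cs,obs)])
    return least_squares(f,p0,loss='soft_l1',f_scale=1,x_scale=[.01,.01,.01,.1,.1],diff_step=1e-4)
E
python3 - <<'E'
from lid import *
s=robot.get_state();p=s['position']
cs=[cap('side'),cap('scene')]
r=fit(cs,[p[0],p[1],p[2]-.014,0,-.2]);print(p,r.x.round(4),r.cost,np.abs(r.fun).max())
E
```

```text
[0.53839238 0.24119262 0.06342773] [   0.8894    0.2134   -0.2374  149.6701 -210.1432] 609.3397431945968 23.492607828634345
```

```bash
python3 - <<'E'
s=open('lid.py').read()
s=s.replace("def mask(c):","def mask(c):\n    u=proj(c,robot.get_state()['position'])[0]").replace("    k,l,st,ce","    g=np.zeros_like(m);cv2.circle(g,(int(u[0]),int(u[1])),R,255,-1);m=cv2.morphologyEx(m&g,cv2.MORPH_CLOSE,np.ones((3,3)))\n    k,l,st,ce").replace("t=np.lin","R=50\nt=np.lin",1).replace("x_scale","bounds=([-1,-1,-.1,-5,-5],[1.5,1,.3,5,5]),x_scale")
open('lid.py','w').write(s)
E
python3 - <<'E'
from lid import *
s=robot.get_state();p=s['position']
cs=[cap('side'),cap('scene')]
for c in cs:
    m=mask(c);ys,xs=np.nonzero(m);print(m.sum(),xs.min(),xs.max(),ys.min(),ys.max(),proj(c,p).round())
for th in (-.1,-.6):
    r=fit(cs,[p[0],p[1],p[2]-.014,0,th]);print(p,r.x.round(4),r.cost,np.abs(r.fun).max())
E
```

```text
509 300 345 271 287 [[320. 273.]]
256 175 202 235 252 [[198. 242.]]
[0.53836774 0.24123995 0.06338642] [ 0.5363  0.2644  0.0594  0.0567 -0.498 ] 79.56192588956566 7.237008349972986
[0.53836774 0.24123995 0.06338642] [ 0.5363  0.2645  0.0595  0.058  -0.4996] 79.56551947080936 7.193196289288768
```

```bash
python3 - <<'E'
from h import *
a=cap('scene')
for n,p in [('tweez',(273.5,290)),('tweez',(316,272.6)),('fluff near',(278,221)),('fluff l',(264,211)),('tray near',(231,232)),('tray r',(256,216)),('brush',(300,213)),('potbase',(328,241))]: print(n,onz(a,p,0).round(3))
E
```

```text
tweez [0.359 0.119 0.   ]
tweez [ 0.375 -0.006  0.   ]
fluff near [ 0.638 -0.032  0.   ]
fluff l [ 0.708 -0.019  0.   ]
tray near [0.641 0.114 0.   ]
tray r [0.691 0.014 0.   ]
brush [ 0.651 -0.111  0.   ]
potbase [ 0.485 -0.108  0.   ]
```

Emit:
carry_out:
  motion:
    - [[0, 0, -15, 0, 10], [0, 0, -20, 0, 10], [0, 0, -20, 0, 10], [0, 0, 0, 0, 10], [0, 0, 0, 0, 10]]

```text
t: 10.2
position: [0.5337, 0.2425, 0.1154]
tool_rot: [[-0.064, 0.998, 0.0], [0.998, 0.064, 0.001], [0.001, 0.0, -1.0]]
ft_force: [-0.1, -0.1, -2.1]
width: 0.0193
grip_force: 67.2
```

```bash
python3 - <<'E'
from lid import *
s=robot.get_state();p=s['position'];print(s['ft_force'].round(1),s['width'])
cs=[cap('side'),cap('scene'),cap('wrist')]
for c in cs:
    print('hsv near centre',[cv2.cvtColor(c['pixels'],cv2.COLOR_BGR2HSV)[tuple(proj(c,p+[0,.035,-.01])[0].round().astype(int)[::-1])].tolist()])
    m=mask(c);ys,xs=np.nonzero(m);print(m.sum(),xs.min(),xs.max(),ys.min(),ys.max(),proj(c,p).round())
r=fit(cs[:2],[p[0],p[1],p[2]-.014,0,-.5]);print(p,r.x.round(4),r.cost);print(r.fun.reshape(2,-1).round(0).astype(int).tolist())
E
```

```text
[-0.1 -0.1 -2.1] 0.01926157635660769
hsv near centre [[13, 179, 91]]
373 303 349 253 263 [[324. 252.]]
hsv near centre [[110, 109, 119]]
222 173 200 218 235 [[197. 225.]]
hsv near centre [[109, 206, 146]]
1974 223 322 222 281 [[275. 272.]]
[0.53368183 0.2425138  0.11539688] [ 0.5321  0.2726  0.1149  0.0545 -0.876 ] 86.53560257830684
[[1, 1, 1, 1, 1, 0, 0, 0, -1, 0, 1, 2, 2, 3, 2, 2, 2, 1, 1, 1, 1, 1, 1, 1, 0, 0, -1, 0, 0, 1, 1, 1, 1, 1, 1, 1], [3, 3, 3, 3, 3, 3, 3, 3, 3, 3, 3, 2, 0, 0, 0, 0, 0, 2, 3, 3, 4, 4, 5, 5, 5, 5, 4, 4, 3, 1, -1, 0, 2, 2, 3, 3]]
```

```bash
sed -i 's/(105,140,30),(130/(104,75,30),(132/' lid.py; python3 - <<'E'
from lid import *
s=robot.get_state();p=s['position']
cs=[cap('side'),cap('scene'),cap('wrist')]
for c in cs:
    m=mask(c);ys,xs=np.nonzero(m);print(m.sum(),xs.min(),xs.max(),ys.min(),ys.max())
for th in(-.1,-.8):
    r=fit(cs[:2],[p[0],p[1]+.01,p[2]-.014,0,th]);print(p,r.x.round(4),r.cost);print(r.fun.reshape(2,-1).round(0).astype(int).tolist())
E
```

```text
427 303 350 253 264
340 173 207 218 236
1987 224 323 222 278
[0.53291649 0.24161985 0.11403716] [ 0.5301  0.2643  0.1096  0.0663 -0.5656] 14.017361637506962
[[1, 1, 1, 0, 0, 0, 0, 0, -1, 0, 0, 0, 1, 1, 1, 1, 1, 1, 0, 1, 1, 1, 1, 0, 0, 0, 0, 1, 0, 0, 0, 1, 1, 1, 1, 1], [1, 1, 1, 1, 1, 1, 1, 1, 1, 1, 1, 0, 0, 0, 0, 0, 1, 1, 1, 1, 1, 1, 1, 1, 1, 1, 0, 1, 0, 0, 0, 0, 0, 0, 1, 1]]
[0.53291649 0.24161985 0.11403716] [ 0.5301  0.2643  0.1096  0.065  -0.5647] 14.018945506999238
[[1, 1, 1, 0, 0, 0, 0, 0, -1, 0, 0, 0, 1, 1, 1, 1, 1, 1, 0, 1, 1, 1, 1, 0, 0, 0, 0, 1, 0, 0, 0, 1, 1, 1, 1, 1], [1, 1, 1, 1, 1, 1, 1, 1, 1, 1, 1, 0, 0, 0, 0, 0, 1, 1, 1, 1, 1, 1, 1, 1, 1, 1, 0, 1, 0, 0, 0, 0, 0, 0, 1, 1]]
```

The fit is good (about 1 px): the lid is now 30° from level, knob up. Clear table lies around (0.52, 0.03), so I'll carry it there, and pressing its lower edge on the worktop will level it.

Emit:
carry_out:
  motion:
    - [[-40, -5, 0, 0, 10], [-43, -6, 0, 0, 10], [-43, -6, 0, 0, 10], [-43, -5, 0, 0, 10], [-42, -5, 0, 0, 10]]

```text
t: 11.0
position: [0.5199, 0.0277, 0.115]
tool_rot: [[-0.063, 0.998, -0.0], [0.998, 0.063, -0.0], [-0.0, -0.0, -1.0]]
ft_force: [0.2, 0.5, -0.5]
width: 0.0195
grip_force: 67.2
```

Emit:
carry_out:
  motion:
    - [[0, 0, 25, 0, 10], [0, 0, 25, 0, 10], [0, 0, 20, 0, 10], [0, 0, 10, 0, 10], [0, 0, 0, 0, 10]]

```text
t: 11.5
position: [0.519, 0.0294, 0.0338]
tool_rot: [[-0.063, 0.998, -0.003], [0.998, 0.063, -0.0], [-0.0, -0.003, -1.0]]
ft_force: [-0.7, -0.6, -1.4]
width: 0.0194
grip_force: 67.2
```

```bash
cat > m.py <<'E'
from lid import *
s=robot.get_state();p=s['position'];print(s['t'],p,s['ft_force'].round(1),s['width'])
cs=[cap('side'),cap('scene')]
r=fit(cs,[p[0],p[1]+.01,p[2]-.014,0,-.2]);n=np.r_[r.x[3:],1];n/=np.linalg.norm(n)
print('lid',r.x.round(4),'cost',r.cost.round(1),'tilt',np.degrees(np.arccos(n[2])).round(1),'knobmid-TCP mm',((r.x[:3]+.027*n-p)*1000).round(1))
E
python3 m.py
```

```text
11.5 [0.51897882 0.02944031 0.03375125] [-0.7 -0.6 -1.4] 0.019383013157828286
lid [ 0.5165  0.0532  0.0309  0.0557 -0.5596] cost 13.3 tilt 29.4 knobmid-TCP mm [-1.2 10.6 20.7]
```

Lower gently in small steps to level it.

Emit:
carry_out:
  motion:
    - [[0, 0, 5, 0, 10], [0, 0, 4, 0, 10], [0, 0, 3, 0, 10], [0, 0, 2, 0, 10], [0, 0, 0, 0, 10]]

```text
t: 12.1
position: [0.5207, 0.0305, 0.022]
tool_rot: [[-0.064, 0.998, 0.001], [0.998, 0.064, 0.001], [0.001, 0.001, -1.0]]
ft_force: [-2.6, 1.7, 7.1]
width: 0.0196
grip_force: 68.4
```

Emit:
carry_out:
  motion:
    - [[0, 0, 2, 0, 10], [0, 0, 2, 0, 10], [0, 0, 1, 0, 10], [0, 0, 0, 0, 10], [0, 0, 0, 0, 10]]

```text
t: 12.6
position: [0.5214, 0.0329, 0.0201]
tool_rot: [[-0.065, 0.998, 0.002], [0.998, 0.065, 0.003], [0.003, 0.002, -1.0]]
ft_force: [-10.2, 6.6, 37.0]
width: 0.0194
grip_force: 77.1
```

```bash
python3 m.py
```

```text
12.6 [0.52135518 0.03290715 0.02007637] [-10.2   6.6  37. ] 0.01939414952204393
lid [ 0.5189  0.0536  0.0153  0.0539 -0.4421] cost 5.3 tilt 24.0 knobmid-TCP mm [-1.1  9.7 19.9]
```

Edge friction opposes the turn; dragging toward +y while lowering reverses that friction and helps.

Emit:
carry_out:
  motion:
    - [[3, 0, 0, 0, 10], [3, 0, 1, 0, 10], [3, 0, 1, 0, 10], [0, 0, 0, 0, 10], [0, 0, 0, 0, 10]]

```text
t: 13.2
position: [0.5223, 0.0388, 0.0161]
tool_rot: [[-0.063, 0.998, 0.005], [0.998, 0.063, 0.0], [0.0, 0.005, -1.0]]
ft_force: [0.3, -0.9, 10.0]
width: 0.018
grip_force: 62.2
```

Emit:
carry_out:
  motion:
    - [[3, 0, 2, 0, 10], [3, 0, 2, 0, 10], [3, 0, 2, 0, 10], [0, 0, 0, 0, 10], [0, 0, 0, 0, 10]]

```text
t: 13.7
position: [0.5205, 0.0439, 0.0112]
tool_rot: [[-0.06, 0.998, 0.002], [0.998, 0.06, -0.003], [-0.003, 0.002, -1.0]]
ft_force: [-6.0, -9.2, 32.5]
width: 0.0101
grip_force: 15.8
```

```bash
python3 m.py
```

```text
13.7 [0.52054135 0.04385806 0.01123375] [-6.  -9.2 32.5] 0.010120001770655472
lid [ 0.5193  0.073   0.0015  0.029  -0.0299] cost 8.5 tilt 2.4 knobmid-TCP mm [-0.5 28.3 17.3]
```

The knob slipped out of the pads at the end: the lid is now flat (z≈0, knob up) at about (0.519, 0.073), and the fingertips rest on its flange. Back off straight up and re-measure.

Emit:
carry_out:
  motion:
    - [[0, 0, -10, 0, 10], [0, 0, -30, 0, 10], [0, 0, -40, 0, 10], [20, 0, -40, 0, 45], [9, 0, -10, 0, 45]]

```text
t: 14.3
position: [0.5201, 0.0788, 0.1425]
tool_rot: [[-0.064, 0.998, 0.007], [0.998, 0.064, 0.002], [0.002, 0.007, -1.0]]
ft_force: [1.1, 0.7, 0.7]
width: 0.038
grip_force: 0.0
```

```bash
sed -i 's/^R=50/R=80/' lid.py; cat > m3.py <<'E'
from lid import *
s=robot.get_state();p=s['position'];print(s['t'],p,s['ft_force'].round(1),s['width'])
cs=[cap('side'),cap('scene'),cap('wrist')]
for k in (cs[:2],cs,cs[2:]):
    r=fit(k,[.519,.073,.002,0,0]);n=np.r_[r.x[3:],1];n/=np.linalg.norm(n)
    print('lid',r.x.round(4),'cost',r.cost.round(1),'tilt',np.degrees(np.arccos(n[2])).round(1))
    q=r.x[:3]+.027*n-p;print('to knob, tool mm',tool(q))
h=cv2.cvtColor(cs[2]['pixels'],cv2.COLOR_BGR2HSV)
cv2.imwrite('pics/w5.png',cs[2]['pixels'])
E
python3 m3.py
```

```text
14.3 [0.52005171 0.07883289 0.14254654] [1.1 0.7 0.7] 0.038042235055104574
lid [ 0.5194  0.0727  0.0019  0.0034 -0.0006] cost 5.0 tilt 0.2
to knob, tool mm [ -6.1  -1.  113.6]
lid [ 0.5212  0.0628 -0.0028 -0.031  -0.4589] cost 256.4 tilt 24.7
to knob, tool mm [-27.3  -1.5 120.8]
lid [ 5.212e-01  6.110e-02  1.000e-04 -4.300e-02 -6.969e-01] cost 45.6 tilt 34.9
to knob, tool mm [-33.1  -2.  120.3]
```

The lid lies flat (tilt 0.2°) with the gripper clear, centre at (0.519, 0.073). Now regrasp the knob.

Emit:
carry_out:
  motion:
    - [[-6, -1, 0, 0, 45], [0, 0, 40, 0, 45], [0, 0, 40, 0, 45], [0, 0, 30, 0, 45], [0, 0, 0, 0, 45]]

```text
t: 14.95
position: [0.5112, 0.0679, 0.0227]
tool_rot: [[-0.062, 0.998, -0.012], [0.998, 0.062, -0.003], [-0.002, -0.012, -1.0]]
ft_force: [-0.7, -0.1, -1.1]
width: 0.0451
grip_force: 0.0
```

Emit:
carry_out:
  motion:
    - [[0, 0, 10, 0, 40], [0, 0, 7, 0, 35], [0, 0, 0, 0, 10], [0, 0, 0, 0, 10], [0, 0, 0, 0, 10]]

```text
t: 15.45
position: [0.5174, 0.0705, 0.0121]
tool_rot: [[-0.063, 0.998, 0.001], [0.998, 0.063, 0.0], [0.0, 0.001, -1.0]]
ft_force: [0.3, -0.3, -1.8]
width: 0.0198
grip_force: 58.6
```

```bash
cat > pot.py <<'E'
from h import *
from scipy.optimize import least_squares
# pot rim circle (r=44 mm) from bright edge: fit pot cylinder silhouette support in both views
from lid import D,support,t
def hullp(c,p,z0=0):
    q=np.vstack([proj(c,np.c_[p[0]+.044*np.cos(t),p[1]+.044*np.sin(t),np.full(72,z)]) for z in(0,p[2])]).astype(np.float32);return q
E
python3 - <<'E'
from pot import *
c=np.array([.513,-.119,.085])
for n in('side','scene'):
    v=cap(n);q=hullp(v,c);im=v['pixels'].copy()
    mk=np.full(im.shape[:2],cv2.GC_BGD,np.uint8);x0,y0=q.min(0).astype(int)-8;x1,y1=q.max(0).astype(int)+9
    mk[y0:y1,x0:x1]=cv2.GC_PR_BGD;h=cv2.convexHull(q).astype(np.int32)
    z=np.zeros_like(mk);cv2.fillConvexPoly(z,h,1);mk[(z>0)]=cv2.GC_PR_FGD;mk[cv2.erode(z,np.ones((9,9)))>0]=cv2.GC_FGD
    cv2.grabCut(im,mk,None,np.zeros((1,65)),np.zeros((1,65)),5,cv2.GC_INIT_WITH_MASK)
    m=((mk==1)|(mk==3)).astype(np.uint8);m=cv2.morphologyEx(m,cv2.MORPH_OPEN,np.ones((5,5)))
    np.savez(f'pot_{n}.npz',m=m,P=v['P'])
    ys,xs=np.nonzero(m);print(n,xs.min(),xs.max(),ys.min(),ys.max(),'model',q.min(0).round(),q.max(0).round())
    crop=im[y0-12:y1+12,x0-12:x1+12].copy();cc=cv2.findContours(m[y0-12:y1+12,x0-12:x1+12],0,1)[0]
    crop=cv2.resize(crop,None,fx=4,fy=4,interpolation=cv2.INTER_CUBIC);cv2.drawContours(crop,[k*4 for k in cc],-1,(0,0,255),1);cv2.imwrite(f'pics/pot_{n}.png',crop)
from scipy.optimize import least_squares
M=[dict(np.load(f'pot_{n}.npz')) for n in('side','scene')]
obs=[support(np.argwhere(v['m'])[:,::-1].astype(float),D) for v in M]
f=lambda p:np.concatenate([support(hullp(v,p),D)-o for v,o in zip(M,obs)])
r=least_squares(f,c,loss='soft_l1',diff_step=1e-4);print(r.x.round(4),r.cost,r.fun.reshape(2,-1).round(0).astype(int).tolist())
E
```

```text
side 296 342 173 223 model [300. 173.] [334. 217.]
scene 312 344 200 242 model [310. 201.] [344. 244.]
[ 0.5009 -0.1128  0.094 ] 175.2559027334327 [[-2, -3, -2, -1, -3, -4, -5, -6, -5, -5, -8, -10, -10, -10, -10, -10, -10, -10, -9, -4, -2, -1, 0, 0, 0, 0, 0, 2, 0, -2, -3, -3, -4, -3, -3, -3], [1, -1, -1, 0, 1, 2, 3, 4, 4, 5, 4, 4, 4, 4, 4, 3, 3, 2, 2, 1, 1, 1, 1, 2, 1, 0, 0, 0, 0, 0, 1, 2, 2, 2, 2, 2]]
```

The lid is gripped (19.8 mm again). Lift it high and carry it past the pot, so the wrist camera sees the mouth from above, beyond the lid.

Emit:
carry_out:
  motion:
    - [[0, 0, -15, 0, 10], [0, 0, -40, 0, 10], [0, 0, -45, 0, 10], [0, 0, -45, 0, 10], [0, 0, -45, 0, 10]]

```text
t: 16.05
position: [0.5164, 0.0703, 0.2044]
tool_rot: [[-0.063, 0.998, 0.001], [0.998, 0.063, 0.0], [0.0, 0.001, -1.0]]
ft_force: [0.9, 0.5, -1.1]
width: 0.0198
grip_force: 58.8
```

Emit:
carry_out:
  motion:
    - [[-25, -1, -40, 0, 10], [-35, -2, 0, 0, 10], [-35, -2, 0, 0, 10], [-35, -2, 0, 0, 10], [-25, -2, 0, 0, 10]]

```text
t: 16.55
position: [0.5171, -0.0876, 0.2429]
tool_rot: [[-0.061, 0.998, 0.002], [0.998, 0.061, -0.001], [-0.001, 0.001, -1.0]]
ft_force: [0.5, 0.7, -1.4]
width: 0.0199
grip_force: 58.8
```

Emit:
carry_out:
  motion:
    - [[-35, -2, 0, 0, 10], [-35, -2, 0, 0, 10], [-35, -2, 0, 0, 10], [-25, -2, 0, 0, 10], [-15, 0, 0, 0, 10]]

```text
t: 17.05
position: [0.5179, -0.2328, 0.2425]
tool_rot: [[-0.06, 0.998, 0.001], [0.998, 0.06, -0.001], [-0.001, 0.001, -1.0]]
ft_force: [-0.6, -0.2, -1.1]
width: 0.0199
grip_force: 58.8
```

```bash
cat > pot.py <<'E'
from h import *
from lid import t
def score(gs,p,z,r=(.044,.040)):
    # mean radial |gradient| along projected rim circles, in each view
    s=0
    for P,g in gs:
        for k in r:
            q=proj({'P':P},np.c_[p[0]+k*np.cos(t),p[1]+k*np.sin(t),np.full(72,z)]).astype(np.float32)
            s+=cv2.remap(g,q[:,:1].copy(),q[:,1:].copy(),cv2.INTER_LINEAR).mean()
    return s
def G(c,sig=1.0):
    g=cv2.GaussianBlur(cv2.cvtColor(c['pixels'],cv2.COLOR_BGR2GRAY).astype(np.float32),(0,0),sig)
    m=np.hypot(cv2.Sobel(g,5,1,0),cv2.Sobel(g,5,0,1));return c['P'],np.minimum(m,120)
def best(gs,x0,y0,z,w=.02):
    xs=np.arange(-w,w+1e-9,.001);S=np.array([[score(gs,(x0+a,y0+b),z) for b in xs] for a in xs])
    i,j=np.unravel_index(S.argmax(),S.shape);return round(x0+xs[i],4),round(y0+xs[j],4),S.max().round(1),np.median(S).round(1)
E
python3 - <<'E'
from pot import *
s=robot.get_state();p=s['position'];print(s['t'],p,s['width'],s['grip_force'])
cs={n:cap(n) for n in('side','scene','wrist')}
g={n:G(c) for n,c in cs.items()}
cv2.imwrite('pics/w6.png',cs['wrist']['pixels'])
for z in(.08,.085,.09):
    for k in(['side'],['scene'],['side','scene'],['wrist'],['side','scene','wrist']): print(z,k,best([g[n] for n in k],.51,-.119,z))
c=cs['wrist'];im=c['pixels'].copy()
x,y,*_=best([g['wrist']],.51,-.119,.085)
im=cv2.resize(im,None,fx=1.4,fy=1.4)
for r in(.044,.040):
    cv2.polylines(im,[(proj(c,np.c_[x+r*np.cos(t),y+r*np.sin(t),np.full(72,.085)])*1.4).astype(np.int32)[:, None]],True,(0,0,255),1)
cv2.imwrite('pics/w6o.png',im)
E
```

```text
17.05 [ 0.51786676 -0.23281126  0.2424866 ] 0.01992918203575825 58.81031334400177
0.08 ['side'] (np.float64(0.512), np.float64(-0.111), np.float32(131.8), np.float32(109.7))
0.08 ['scene'] (np.float64(0.53), np.float64(-0.127), np.float32(115.7), np.float32(90.6))
0.08 ['side', 'scene'] (np.float64(0.514), np.float64(-0.12), np.float32(241.3), np.float32(201.4))
0.08 ['wrist'] (np.float64(0.515), np.float64(-0.12), np.float32(227.6), np.float32(71.5))
0.08 ['side', 'scene', 'wrist'] (np.float64(0.515), np.float64(-0.12), np.float32(468.7), np.float32(278.1))
0.085 ['side'] (np.float64(0.507), np.float64(-0.134), np.float32(134.0), np.float32(110.8))
0.085 ['scene'] (np.float64(0.524), np.float64(-0.122), np.float32(118.8), np.float32(90.9))
0.085 ['side', 'scene'] (np.float64(0.513), np.float64(-0.102), np.float32(244.7), np.float32(200.9))
0.085 ['wrist'] (np.float64(0.515), np.float64(-0.121), np.float32(218.0), np.float32(69.0))
0.085 ['side', 'scene', 'wrist'] (np.float64(0.515), np.float64(-0.121), np.float32(426.1), np.float32(272.5))
0.09 ['side'] (np.float64(0.508), np.float64(-0.124), np.float32(135.2), np.float32(105.5))
0.09 ['scene'] (np.float64(0.517), np.float64(-0.117), np.float32(119.7), np.float32(90.4))
0.09 ['side', 'scene'] (np.float64(0.517), np.float64(-0.118), np.float32(241.9), np.float32(194.2))
0.09 ['wrist'] (np.float64(0.515), np.float64(-0.121), np.float32(169.0), np.float32(66.9))
0.09 ['side', 'scene', 'wrist'] (np.float64(0.515), np.float64(-0.121), np.float32(403.6), np.float32(262.5))
```

View pics/w6o.png

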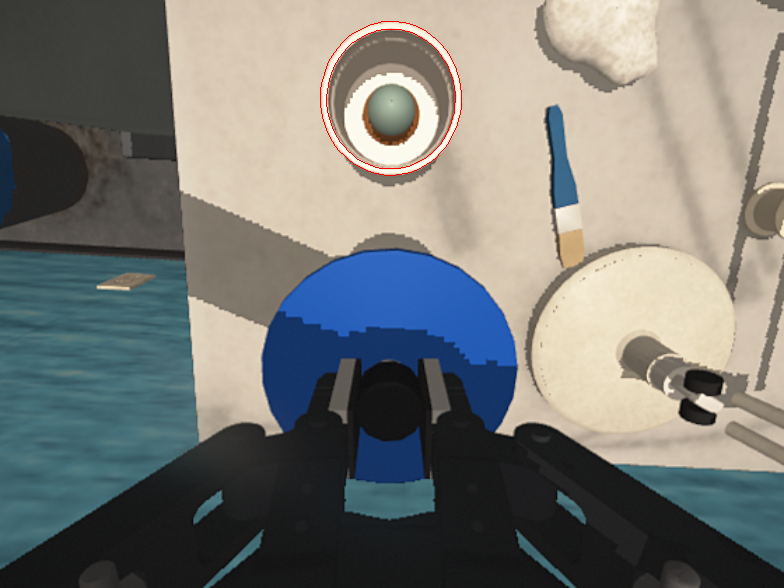

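The overlay sits right on the rim of the pot with the egg (rim centre about (390,98) in the picture), and the lid hangs level in the fingers. Next, measure the lid's offset in the hand with the same camera and check its tilt.

```bash
cat > inhand.py <<'E'
from pot import *
def run():
    s=robot.get_state();p=s['position'];zl=p[2]-.0121
    c=cap('wrist')
    m=cv2.inRange(cv2.cvtColor(c['pixels'],cv2.COLOR_BGR2HSV),(104,120,30),(132,255,255))
    k,l,st,ce=cv2.connectedComponentsWithStats(m);u=proj(c,p)[0]
    i=1+np.argmax(st[1:,4]);ys,xs=np.nonzero(l==i)
    cols=np.arange(xs.min()+8,xs.max()-8,3);top=np.array([ys[xs==x].min()-.5 for x in cols])
    X=np.array([onz(c,(x,y),zl+.011)[:2] for x,y in zip(cols,top)])
    from scipy.optimize import least_squares
    r=least_squares(lambda q:np.hypot(*(X-q).T)-.046,p[:2],loss='soft_l1',f_scale=.001)
    q=np.array([*r.x,zl]);print('lid xy',r.x.round(4),'rms mm',(1000*np.sqrt((r.fun**2).mean())).round(2),'offset tool mm',tool(q-p))
    return q
if __name__=='__main__':
    q=run();print('to pot, tool mm',tool(np.array([.515,-.1205,.079])-q))
E
python3 inhand.py; python3 m.py
```

```text
lid xy [ 0.5204 -0.2284] rms mm 0.29 offset tool mm [ 1.5  1.8 12.1]
to pot, tool mm [107.9   1.5 150.8]
17.25 [ 0.51889468 -0.22865398  0.24155402] [ 0.4  0.2 -1.3] 0.019863674869893173
lid [ 0.5181 -0.2251  0.2319  0.0149 -0.0597] cost 6.4 tilt 3.5 knobmid-TCP mm [-0.4  2.  17.3]
```

Emit:
carry_out:
  motion:
    - [[25, 0, 0, 0, 10], [35, 1, 0, 0, 10], [35, 0.5, 0, 0, 10], [13, 0, 0, 0, 10], [0, 0, 0, 0, 10]]

```text
t: 17.85
position: [0.5136, -0.1183, 0.2414]
tool_rot: [[-0.07, 0.998, 0.0], [0.998, 0.07, 0.001], [0.001, 0.0, -1.0]]
ft_force: [-0.0, -0.1, -1.3]
width: 0.0197
grip_force: 58.8
```

Emit:
carry_out:
  motion:
    - [[0, 0, 30, 0, 10], [0, 0, 40, 0, 10], [0, 0, 30, 0, 10], [0, 0, 10, 0, 10], [0, 0, 0, 0, 10]]

```text
t: 18.35
position: [0.5123, -0.1231, 0.1301]
tool_rot: [[-0.062, 0.998, -0.003], [0.998, 0.062, -0.0], [0.0, -0.003, -1.0]]
ft_force: [-1.1, 1.1, -1.0]
width: 0.02
grip_force: 58.9
```

```bash
sed -i 's/^R=80/R=45/' lid.py; python3 -c "
from h import *
for i in range(3): cap('wrist')"; python3 inhand.py; python3 m.py;  python3 m.py; python3 -c "
from pot import *
c=cap('wrist');print(c['P'].shape)
print(best([G(cap('side'))],.515,-.12,.085))"
```

```text
lid xy [ 0.5167 -0.1215] rms mm 0.24 offset tool mm [ 1.4  1.9 12.1]
to pot, tool mm [ 1.1 -1.8 41.8]
18.55 [ 0.51494241 -0.12284572  0.13307344] [-0.5  0.3 -1.7] 0.019947032601334347
lid [ 0.5139 -0.1195  0.1231  0.019  -0.0739] cost 9.5 tilt 4.4 knobmid-TCP mm [-0.5  1.4 16.9]
18.65 [ 0.51462565 -0.12259095  0.13283949] [-0.5  0.1 -1. ] 0.01967978704335256
lid [ 0.5139 -0.1193  0.1226  0.0051 -0.0745] cost 9.0 tilt 4.3 knobmid-TCP mm [-0.6  1.3 16.7]
(3, 4)
(np.float64(0.512), np.float64(-0.126), np.float32(164.1), np.float32(103.9))
```

Cameras agree to about 2 mm. I trust the lid-to-pot difference from the one camera: shift (+1, −2) mm, then descend gently, watching force.

Emit:
carry_out:
  motion:
    - [[1, -2, 0, 0, 10], [0, 0, 15, 0, 10], [0, 0, 13, 0, 10], [0, 0, 5, 0, 10], [0, 0, 0, 0, 10]]

```text
t: 19.35
position: [0.5106, -0.1212, 0.0973]
tool_rot: [[-0.063, 0.998, -0.002], [0.998, 0.063, 0.0], [0.0, -0.002, -1.0]]
ft_force: [0.3, -0.2, -0.8]
width: 0.0198
grip_force: 58.9
```

Emit:
carry_out:
  motion:
    - [[0, 0, 1.5, 0, 10], [0, 0, 1.5, 0, 10], [0, 0, 0, 0, 10], [0, 0, 0, 0, 10], [0, 0, 0, 0, 10]]

```text
t: 19.85
position: [0.5116, -0.1214, 0.0955]
tool_rot: [[-0.063, 0.998, 0.001], [0.998, 0.063, -0.0], [-0.0, 0.001, -1.0]]
ft_force: [-0.7, -0.5, -1.4]
width: 0.0202
grip_force: 58.9
```

```bash
python3 - <<'E'
from h import *
P=[]
for i in range(4):
    s=robot.get_state();P.append(np.r_[s['position'],s['ft_force'],s['moment']]);cap('wrist')
print(np.mean(P,0).round(4),np.std(P,0).round(4))
E
python3 m.py
```

```text
[ 0.5115 -0.1214  0.0955 -0.1002 -0.238  -0.9353 -0.0377 -0.0718  0.0027] [0.     0.     0.     0.6333 0.3691 0.524  0.0214 0.0601 0.0384]
20.05 [ 0.51151583 -0.12140108  0.09540362] [ 0.6 -1.2 -1. ] 0.020052862797906024
lid [ 0.5109 -0.1146  0.086   0.0046 -0.0205] cost 55.6 tilt 1.2 knobmid-TCP mm [-0.5  6.2 17.6]
```

No contact yet, with the step just entering the mouth. Continue.

Emit:
carry_out:
  motion:
    - [[0, 0, 1, 0, 10], [0, 0, 1, 0, 10], [0, 0, 0, 0, 10], [0, 0, 0, 0, 10], [0, 0, 0, 0, 10]]

```text
t: 20.65
position: [0.5115, -0.1214, 0.0933]
tool_rot: [[-0.063, 0.998, 0.0], [0.998, 0.063, -0.0], [-0.0, 0.0, -1.0]]
ft_force: [1.4, -1.0, -1.2]
width: 0.0201
grip_force: 58.8
```

Emit:
carry_out:
  motion:
    - [[0, 0, 1, 0, 10], [0, 0, 0.5, 0, 10], [0, 0, 0, 0, 10], [0, 0, 0, 0, 10], [0, 0, 0, 0, 10]]

```text
t: 21.15
position: [0.5115, -0.1214, 0.0918]
tool_rot: [[-0.063, 0.998, 0.0], [0.998, 0.063, -0.0], [-0.0, 0.0, -1.0]]
ft_force: [1.9, -1.0, -1.0]
width: 0.0198
grip_force: 58.9
```

The step is inside the mouth (origin about 0.6 mm above home). There is a slight side push toward +x, so I'll ease that way and finish.

Emit:
carry_out:
  motion:
    - [[0, 0.7, 0, 0, 10], [0, 0, 0.6, 0, 10], [0, 0, 0.6, 0, 10], [0, 0, 0, 0, 10], [0, 0, 0, 0, 10]]

```text
t: 21.65
position: [0.5118, -0.1212, 0.0907]
tool_rot: [[-0.063, 0.998, -0.0], [0.998, 0.063, 0.0], [0.0, -0.0, -1.0]]
ft_force: [0.1, 0.4, 3.8]
width: 0.0196
grip_force: 59.3
```

Seated with about 5 N. Release and withdraw straight up.

Emit:
carry_out:
  motion:
    - [[0, 0, 0, 0, 24], [0, 0, 0, 0, 30], [0, 0, 0, 0, 40], [0, 0, 0, 0, 45], [0, 0, 0, 0, 45]]

```text
t: 22.15
position: [0.512, -0.1213, 0.0905]
tool_rot: [[-0.063, 0.998, -0.0], [0.998, 0.063, 0.0], [0.0, -0.0, -1.0]]
ft_force: [-0.2, -0.3, -0.3]
width: 0.0448
grip_force: 0.0
```

Emit:
carry_out:
  motion:
    - [[0, 0, -10, 0, 45], [0, 0, -25, 0, 45], [0, 0, -40, 0, 45], [0, 0, -40, 0, 45], [0, 0, -20, 0, 45]]

```text
t: 22.65
position: [0.5138, -0.1218, 0.2301]
tool_rot: [[-0.063, 0.998, 0.006], [0.998, 0.063, -0.001], [-0.001, 0.006, -1.0]]
ft_force: [1.3, 0.2, -0.6]
width: 0.0451
grip_force: 0.0
```

```bash
sed -i 's/^R=45/R=75/' lid.py; python3 - <<'E'
from lid import *
s=robot.get_state();print(s['t'],s['position'],s['ft_force'].round(1))
cs=[cap('side'),cap('scene')]
r=fit(cs,[.513,-.12,.079,0,0]);n=np.r_[r.x[3:],1];n/=np.linalg.norm(n)
print('lid',r.x.round(4),'cost',r.cost.round(1),'tilt',np.degrees(np.arccos(n[2])).round(2))
print([(m.sum(),np.argwhere(m).min(0)[::-1],np.argwhere(m).max(0)[::-1]) for m in map(mask,cs)])
E
```

```text
22.65 [ 0.51379575 -0.1217971   0.23008078] [ 1.3  0.2 -0.6]
lid [ 0.5108 -0.1107  0.0838  0.0025  0.0036] cost 84.4 tilt 0.25
[(np.uint64(407), array([302, 172]), array([335, 187])), (np.uint64(412), array([301, 200]), array([344, 216]))]
```

The scene mask caught the blue brush; refit with a tighter region.

```bash
sed -e "s/^R=75/R=21/" -e "s/robot.get_state()\['position'\]/np.array([.512,-.12,.088])/" lid.py > lid2.py; python3 - <<'E'
from lid2 import *
import lid2
a=cap('side');b=cap('scene')
for k in ([a],[b],[a,b]):
    r=fit(k,[.513,-.12,.079,0,0]);n=np.r_[r.x[3:],1];n/=np.linalg.norm(n)
    print('lid',r.x.round(4),'cost',r.cost.round(1),'tilt',np.degrees(np.arccos(n[2])).round(2))
    # level fit: only x,y,z
E
```

```text
lid [ 5.057e-01 -1.651e-01  5.740e-02  2.000e-04 -7.000e-04] cost 1.6 tilt 0.04
lid [ 0.4597 -0.0804  0.1161  0.1069 -0.0331] cost 5.6 tilt 6.38
lid [ 0.511  -0.1145  0.0824  0.0222 -0.0415] cost 17.3 tilt 2.7
```

Emit:
carry_out:
  motion:
    - [[-25, 0, 0, 0, 45], [-35, 0, 0, 0, 45], [-35, 0, 0, 0, 45], [-13, 0, -10, 0, 45], [0, 0, 0, 0, 45]]

```text
t: 23.35
position: [0.5183, -0.2317, 0.2355]
tool_rot: [[-0.059, 0.998, -0.001], [0.998, 0.059, -0.001], [-0.001, -0.001, -1.0]]
ft_force: [-0.3, 0.6, 0.0]
width: 0.0448
grip_force: 0.0
```

```bash
sed -i "s/^R=21/R=85/" lid2.py; python3 - <<'E'
from lid2 import *
for i in range(2):cap('wrist')
c=cap('wrist','w9');m=mask(c);q=np.argwhere(m)
print(m.sum(),q.min(0)[::-1],q.max(0)[::-1])
f=np.argwhere(m)
r=fit([c],[.515,-.1205,.079,0,0]);n=np.r_[r.x[3:],1];n/=np.linalg.norm(n)
print('lid',r.x.round(4),'cost',r.cost.round(2),'tilt',np.degrees(np.arccos(n[2])).round(2),np.abs(r.fun).max().round(2))
from pot import best,G,score
g=[G(c)]
for z in (.083,.090,.097): # flange top at .090 if home
    import pot
    xs=np.arange(-.006,.0061,.001)
    S=np.array([[score(g,(.515+a,-.1205+b),z,(.046,)) for b in xs] for a in xs]);i,j=np.unravel_index(S.argmax(),S.shape);print(z,.515+xs[i],-.1205+xs[j],S.max())
E
```

```text
9404 [224  14] [332 131]
lid [ 0.5136 -0.1197  0.077   0.0098 -0.004 ] cost 0.56 tilt 0.6 0.68
0.083 0.514 -0.1185 90.99494
0.09 0.514 -0.1205 106.996635
0.097 0.514 -0.1225 82.60959
```

The wrist fit is clean: tilt 0.6° and the flange top at 0.090 m, so the lid is home and the pot hasn't moved. Handing in.

```bash
python3 -c "
from bench import robot
print(robot.get_state()['t'],robot.job_done())"
```

```text
the job is handed in; nothing more can be done
23.5 None
```

I laid the lid flat, knob up, on the worktop (its knob slipped from the pads in the last few mm of tilting), then regripped it and set it home on the egg pot (0.6° tilt by the wrist camera), handed in at 23.5 s.

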